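# Open the pin case and lay the clevis pin in its vee rests

## Robot

A 6-joint arm with a two-finger parallel gripper is mounted at the origin on the work surface. World frame = base frame: x ahead of the robot, y to its left, z up, the work surface at z = 0. Lengths are in m, angles in rad, forces in N, time in s.
With the tool pointing down it reaches from about 0.3 to 0.875 m from the base axis. Payload 6.4 kg.
Tool frame: the origin (TCP) lies on the centre line of the jaws, within the pads' length; the fingertips stand 25 mm ahead of it and the grasp point (between the pads) lies 6 mm ahead of it (ctrl.tip_reach is the distance from the TCP to the fingertips, in m); z points along the fingers, y is the line along which they close (so a half turn about z gives the same grasp; the last joint's range is limited). The gripper opens to 85 mm and grips with 20 to 120 N. Pads are 22 mm wide; open, the fingers measure 114 mm over their backs; the gripper's body (76 mm by 85 mm) begins 54 mm behind the grasp point. The pads swing forward as they close: fully open they stand 13 mm farther back than shut.
Start: joints at [1.012, 0.181, 1.607, -0, 1.354, -0.206], TCP at [0.199, 0.54, 0.256] pointing down, gripper open.
Joint ranges: [-2.99, 2.99], [-0.89, 2.07], [0.3, 2.58], [-1.14, 4.28], [0, 2.63], [-3.12, 3.12]. Speed limits (rad/s): [2.57, 2.57, 3.01, 3.14, 3.14, 3.14].

## Interface

Orientations are given as a unit quaternion [w, x, y, z].
In Python, from bench import ctrl gives the robot as it stands.
- The arm moves only by the tool servo_tool, never from a script. Its argument "motion" is a list that holds one entry, the list of rows, each a list of 5 numbers: the shift along the tool's x, y, z in cm, then the turn about the tool's z in degrees, then the closure, from -1 (fully open) to 1 (shut). In form: [[[dx, dy, dz, twist, claw], ...]]. A call has 1 to 5 rows; each row is the pose to reach, as a shift and turn from the pose commanded when the call began, along the tool's axes at that moment; what a row does not reach only later rows make up. A row lasts 1/10 s, in which the tool goes at most 50 mm and 8.59 degrees, less where a joint would pass 70% of its speed; a pose out of reach is approached as far as the arm can. A call with a gripper value outside its range is refused whole. The fingers move at their own pace and stop on an object; the grip force is fixed at half the most. Time passes only in rows, so rows that repeat a pose let the fingers close. It gives the time, the measured TCP pose, the force, the opening and the grip force at its end, in the units of the state.
- ctrl.get_obs(): the state, without advancing time (a new reading comes with each control period).
- ctrl.camera(name): name is "scene" or "side" or "wrist"; returns a dict with "pixels" (400x640x3 uint8, red, green, blue), "depth" (400x640 float32, m along the optical axis (not along the pixel's ray), 0 where there is no reading), "fx", "fy", "cx", "cy" (pixels), "R" (3x3) and "t" (3): a world point X has camera coordinates R X + t; the wrist camera has in their place "hand_eye" (4x4, takes a point from camera to tool coordinates, whose origin is the TCP and whose axes are the flange's). Camera axes: x right, y down, z forward; pixel columns grow to the right and rows downward; lengths in m; the calibration is good to about 2 mm. A picture is of the moment at which its call begins: read the wrist's pose just before it.
- ctrl.hand_in(): hands the job in; it is judged then, once.
The state is a dict: "time_s": time; "q": joint angles; "dq": joint speeds; "joint_efforts": joint torques, N m; "eef_pos": TCP position; "eef_rot": TCP orientation; "wrist_force": force on the tool from outside, world axes, zero at the start; "torque": the same for the moment, N m; "opening": opening from 0.0 (shut) to 1.0 (fully open); "grasp_force": force on a finger pad.
Only numpy, scipy, OpenCV 4.12 (cv2) and the standard library are available. Lean on these libraries where they do the work, as an engineer would, in place of code of your own. Each camera call takes 0.05 s, during which the arm holds its last target. There are 200 camera calls.

## Task

Lift the lid of the grey pin case by its tab and swing it right over until it leans back on its stop, and leave it open. Then take the medium-sized plain steel pin lying on the bench (25 mm thick, 120 mm long; not the short fat roller or the long thin drift) and lay it across both vee rests inside the case, so that it settles to the bottom of both vees with an end sticking out past each vee. Leave the other parts on the bench where they are.

Things in the scene. Friction and masses are not known exactly. Their poses are not given: they have to be found in the camera images.
- case: Grey metal box fixed to the bench, 180 (x) x 200 (y) x 75 mm high, walls and floor 4 mm, closed by a hinged lid. Origin: centre of its underside; z up, +x level from the tab side to the hinge side; yaw varies. Two steel stop lugs stand behind the hinge, to z = 120 mm. Inside, two steel vee blocks at x = -32 and +32 mm, each 14 mm thick in x, 50 mm clear gap between them down to the floor.
- cradle (a point): Centre of the pin when it rests in both vees: case x = 0, y = 0, z = 39.7 mm; axes as the case's. The vees are 90 degrees, open upward, their groove along the case's x axis, bottom at z = 22 mm, lips at z = 49 mm and y = -27 and +27 mm; the blocks reach to y = -35 and +35 mm.
- lid (a joint): Lid angle: 0 closed, 1.57 upright, 1.85 open and leaning on its stop; grows as the tab is lifted. Easy hinge (about 0.02 N m friction); the lid weighs about 0.4 kg, falls shut if let go before upright and falls open onto the stop once past upright.
- lid_hinge (a point): Middle of the hinge line: case x = 90, y = 0, z = 75.5 mm; the hinge line runs along the case's y axis. The frame turns with the lid, its -x axis pointing from the hinge to the tab. The lid plate is 180 x 200 x 5 mm.
- lid_tab (a point): Grip point of the steel tab on the middle of the lid's front edge, in the lid's plane: 210 mm from the hinge line, mid-thickness, 4 mm above it (80 mm above the bench when shut). Tab 30 mm wide (along the hinge line), 8 mm thick, 50 mm out from the edge; this point is 30 mm out. Pinched across its width by a gripper pointing down, it turns between the pads as the lid swings.
- pin: The pin to be moved: plain bright steel cylinder, 25 mm diameter, 120 mm long, about 0.45 kg, lying on its side on the bench; free to roll. Its x axis is the pin's axis; the other axes turn as it rolls.
- pin_center (a point): Centre of the pin, on its axis at mid length: 12.5 mm above the bench at the start.
- roller_center (a point): Centre of a bystander: plain steel roller lying on its side, 36 mm diameter, 60 mm long, free to roll. Leave it where it is. It, the pin and the drift trade places from run to run.
- drift_center (a point): Centre of a bystander: thin plain steel drift lying on its side, 12 mm diameter, 160 mm long, free to roll. Leave it where it is.
- bush: Bystander: brass bush standing on its end, 44 mm outside, 28 mm bore, 26 mm high; origin at the centre of its underside. Leave it.
- wrench: Bystander: 160 mm spanner lying on the bench, x along its length. Leave it.
There are look-alikes about, which are no part of the job. Leave any blue or turquoise look-alike of the pin alone.

How it is judged:
By the outcome, as a careful person would: the job done as asked, in the order asked, and still so for the second after the job is handed in, with the robot touching nothing.
It also fails if it takes over 67 s, if anything falls off the work surface, if the arm or the gripper's body presses on something with over 40 N, if the wrist force passes 120 N, or if a joint passes its speed limit or range.

## Working session

There is one attempt and no reset: what is moved stays moved. The work goes in short steps, Python scripts to look and compute and a tool call to move; the robot and the scene stay as the last step left them, time stands still between calls to the robot, and variables do not carry over. Pictures are saved under pics/ and viewed, at most 10 in all, crops included, and the job is handed in when it is done.

Besides the shell and the picture viewer there is one more tool, called as name([rows], argument=value, ...), one row to a line, values as JSON. servo_tool: Moves the arm, as the interface text tells. Its arguments: {"type":"object","properties":{"motion":{"type":"array"}},"required":["motion"]}

```bash
mkdir -p pics
cat > h.py <<'E'
import numpy as np, cv2, pickle
from scipy.spatial.transform import Rotation as Ro
from bench import ctrl
def Rq(q): return Ro.from_quat([q[1],q[2],q[3],q[0]]).as_matrix()
def shot(name,save=None):
    o=ctrl.get_obs(); c=ctrl.camera(name)
    if 'R' in c: R=np.array(c['R']).T; C=-R@np.array(c['t'])
    else:
        T=np.eye(4);T[:3,:3]=Rq(o['eef_rot']);T[:3,3]=o['eef_pos'];T=T@np.array(c['hand_eye']);R=T[:3,:3];C=T[:3,3]
    c['Rw']=R;c['C']=C
    if save: cv2.imwrite('pics/'+save+'.png',c['pixels'][:,:,::-1]); pickle.dump(c,open(save+'.pkl','wb'))
    return c
def cloud(c):
    v,u=np.mgrid[:400,:640]; d=c['depth']
    P=np.stack([(u-c['cx'])/c['fx']*d,(v-c['cy'])/c['fy']*d,d],-1)
    return P@c['Rw'].T+c['C']
def ray(c,u,v,z):
    r=c['Rw']@np.array([(u-c['cx'])/c['fx'],(v-c['cy'])/c['fy'],1]); return c['C']+r*(z-c['C'][2])/r[2]
def proj(c,X):
    p=c['Rw'].T@(np.array(X)-c['C']); return p[0]/p[2]*c['fx']+c['cx'],p[1]/p[2]*c['fy']+c['cy']
E
python3 - <<'E'
from h import *
a=shot('scene','s0')['pixels'];b=shot('side','d0')['pixels'];shot('wrist','w0')
o=ctrl.get_obs();print(o['time_s'],o['eef_pos'],o['eef_rot'],o['opening'],ctrl.tip_reach)
E
```

```text
0.15 [0.19845124 0.53925209 0.25558362] [-2.55270397e-04  1.75488872e-01  9.84481178e-01 -6.33039772e-04] 1.0010501256887676 0.025
```

View pics/s0.png

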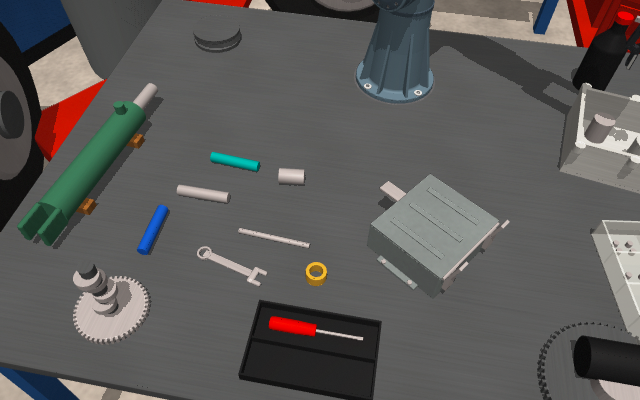

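View pics/d0.png

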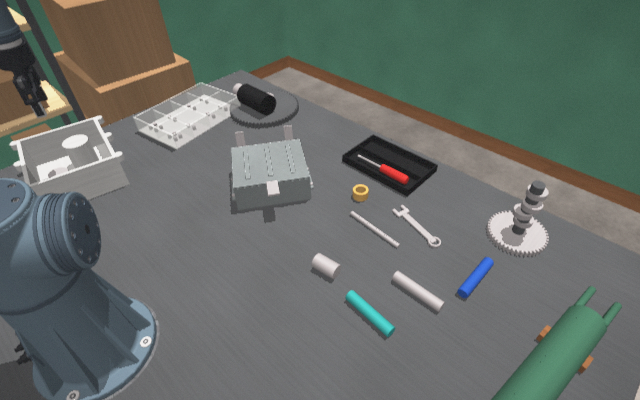

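The scene view shows the closed case at (435,235) with its tab at (390,190) facing the robot. The steel pin is at (203,194), the roller at (291,177) and the drift at (273,238), with turquoise and blue look-alikes nearby. In the side view the pin is at (417,291) and the tab at (273,187).

Run:
```python
from h import *
S=pickle.load(open('s0.pkl','rb'));D=pickle.load(open('d0.pkl','rb'))
def pinmeas(c,seed):
    P=cloud(c);hsv=cv2.cvtColor(c['pixels'],cv2.COLOR_RGB2HSV)
    m=((P[...,2]>0.003)&(P[...,2]<.04)&(c['depth']>0)).astype(np.uint8)
    n,l=cv2.connectedComponents(m); k=l[seed[1],seed[0]]; Q=P[l==k]
    r=cv2.minAreaRect(Q[:,:2].astype(np.float32)); print('pin',len(Q),r,'zmax',np.percentile(Q[:,2],[50,98]))
    # axis from mask in colour: image ends
    pts=np.argwhere(l==k)[:,::-1].astype(np.float32)
    return cv2.minAreaRect(pts)
for c,s in((S,(203,194)),(D,(417,291))):
    r=pinmeas(c,s); print(r); print('centre ray z.0125',ray(c,*r[0],.0125),np.linalg.norm(c['C']),c['C'])
    b=cv2.boxPoints(r); e=[(b[i]+b[(i+1)%4])/2 for i in range(4)]
    w=[ray(c,*x,.0125) for x in e]; L=[np.linalg.norm(w[0]-w[2]),np.linalg.norm(w[1]-w[3])]; i=int(np.argmax(L)); d=w[i]-w[i+2]; print('L',L,'dir',np.degrees(np.arctan2(d[1],d[0])), 'mid',(w[i]+w[i+2])/2)
for c,box in((S,(365,505,170,300)),(D,(225,315,130,210))):
    P=cloud(c);u0,u1,v0,v1=box; Q=P[v0:v1,u0:u1].reshape(-1,3)
    h=np.histogram(Q[:,2],bins=np.arange(.06,.13,.004));print(h[0])
    q=Q[(Q[:,2]>.071)&(Q[:,2]<.09)]; print(np.median(q[:,2]))
    # lid plate rectangle via opening on a top-down grid
    G=np.zeros((700,700),np.uint8); ij=((q[:,:2]-[.2,-.2])/.001).astype(int); ok=((ij>=0)&(ij<700)).all(1); G[ij[ok,1],ij[ok,0]]=255
    G=cv2.morphologyEx(G,cv2.MORPH_CLOSE,np.ones((9,9)));O=cv2.morphologyEx(G,cv2.MORPH_OPEN,np.ones((61,61)))
    cs=max(cv2.findContours(O,0,2)[0],key=cv2.contourArea); r=cv2.minAreaRect(cs);print('lid',np.array(r[0])*.001+[.2,-.2],r[1:])
    T=cv2.bitwise_and(G,cv2.bitwise_not(cv2.dilate(O,np.ones((9,9)))))
    n,l,st,ce=cv2.connectedComponentsWithStats(T)
    for i in range(1,n):
        if st[i,4]>60: print('  rest',st[i,4],ce[i]*.001+[.2,-.2])
```

```text
pin 595 ((0.52287757396698, -0.395616739988327), (0.04512295499444008, 0.13949079811573029), 1.0705031156539917) zmax [0.021552  0.0277309]
((204.69000244140625, 193.67001342773438), (56.70996856689453, 14.9906644821167), 8.130102157592773)
centre ray z.0125 [ 0.52853361 -0.39175324  0.0125    ] 1.538162668886614 [ 1.22822195 -0.02012863  0.92574838]
L [np.float64(0.13346629729122453), np.float64(0.04435086370238502)] dir -89.13622474606778 mid [ 0.52853861 -0.39208423  0.0125    ]
pin 664 ((0.5260568857192993, -0.39487677812576294), (0.12016063928604126, 0.023268194869160652), 89.88038635253906) zmax [0.02181815 0.02614824]
((417.6390686035156, 290.2939147949219), (58.537445068359375, 11.666047096252441), 34.01934814453125)
centre ray z.0125 [ 0.52765558 -0.39594092  0.0125    ] 0.9485371223367521 [ 0.04907038 -0.59588482  0.73636679]
L [np.float64(0.1237118947318618), np.float64(0.030310833699927774)] dir 90.0038048309495 mid [ 0.52765543 -0.39365129  0.0125    ]
[ 113  104  112  141 1755 5032  627   21    8   15   10   12   12   31
   35    0    0]
0.08121659008310717
lid [0.55708875 0.11616101] ((203.607666015625, 204.3030548095703), 55.437477111816406)
  rest 668 [0.58583533 0.00718862]
  rest 907 [0.49115656 0.02008159]
  rest 758 [0.44574011 0.11202639]
  rest 626 [0.68165016 0.13823642]
  rest 623 [0.54288283 0.24026645]
[  78   78   80   79  769 2227  194   27   18   28   25   12   13   15
    7    0    0]
0.08094203287554724
lid [0.55696606 0.11627911] ((202.2832489013672, 206.1427764892578), 59.444034576416016)
  rest 681 [0.58214537 0.00761233]
  rest 871 [0.48892078 0.01992652]
  rest 595 [0.44322185 0.10882521]
  rest 415 [0.67972289 0.14006988]
  rest 961 [0.54426639 0.23627055]
```

servo_tool([
  [[-9, -7.8, 0, 42, -1], [-18, -15.6, 0, 42, -1], [-18, -15.6, 0, 42, -1], [-18, -15.6, 0, 42, -1], [-18, -15.6, 0, 42, -1]],
])

```text
time_s: 0.65
eef_pos: [0.3143, 0.3288, 0.2561]
eef_rot: [0.0, 0.519, 0.855, -0.0]
wrist_force: [1.0, -0.4, 0.2]
opening: 0.999
grasp_force: 0.0
```

Run:
```python
from h import *
o=ctrl.get_obs();print(o['eef_pos'],Rq(o['eef_rot']),o['q'],o['opening'])
print(pickle.load(open('w0.pkl','rb'))['hand_eye'])
S=pickle.load(open('s0.pkl','rb'));print(S['fx'],pickle.load(open('w0.pkl','rb'))['fx'])
```

```text
[0.31425616 0.32876245 0.256096  ] [[-4.60390010e-01  8.87716753e-01  6.61892565e-05]
 [ 8.87716619e-01  4.60389979e-01 -5.21703811e-04]
 [-4.93598084e-04 -1.81429920e-04 -9.99999862e-01]] [ 5.46272174e-01 -9.71357526e-02  1.89584655e+00 -4.92886745e-04
  1.34309635e+00  6.79489806e-02] 0.9992463864014811
[[ 6.22320718e-04 -9.63762195e-01 -2.66762150e-01  6.85261389e-02]
 [ 9.99999797e-01  6.36353594e-04  3.38393422e-05  6.55522222e-04]
 [ 1.37141974e-04 -2.66762117e-01  9.63762395e-01 -1.16647405e-01]
 [ 0.00000000e+00  0.00000000e+00  0.00000000e+00  1.00000000e+00]]
513.6866751985497 286.08598180001906
```

servo_tool([
  [[-5, 0.2, 0, 40, -1], [-10, 0.4, 0, 40, -1], [-15, 0.5, 0, 40, -1], [-20, 0.6, 0, 40, -1], [-20, 0.6, 0, 40, -1]],
])

```text
time_s: 1.15
eef_pos: [0.4148, 0.1518, 0.2564]
eef_rot: [0.001, 0.782, 0.623, -0.0]
wrist_force: [-0.2, 1.7, -0.4]
opening: 0.996
grasp_force: 0.0
```

servo_tool([
  [[-3, 2.5, 0, 8, -1], [-6, 5, 0, 16, -1], [-9, 7.5, 0, 23, -1], [-11.4, 10, 0, 23, -1], [-11.4, 10, 0, 23, -1]],
])

```text
time_s: 1.65
eef_pos: [0.4875, 0.021, 0.2562]
eef_rot: [0.001, 0.889, 0.458, 0.0]
wrist_force: [-1.1, 0.6, 0.3]
opening: 1.003
grasp_force: 0.0
```

Run:
```python
from h import *
o=ctrl.get_obs();R=Rq(o['eef_rot']);print(o['eef_pos'],np.degrees(np.arctan2(R[1,0],R[0,0])),o['q'])
c=shot('wrist','w1')
```

```text
[0.48748369 0.02101558 0.25621191] 54.5513129666291 [-2.00171967e-01 -1.77409054e-02  1.82035834e+00 -9.57508762e-04
  1.33811957e+00  4.18744431e-01]
```

View pics/w1.png

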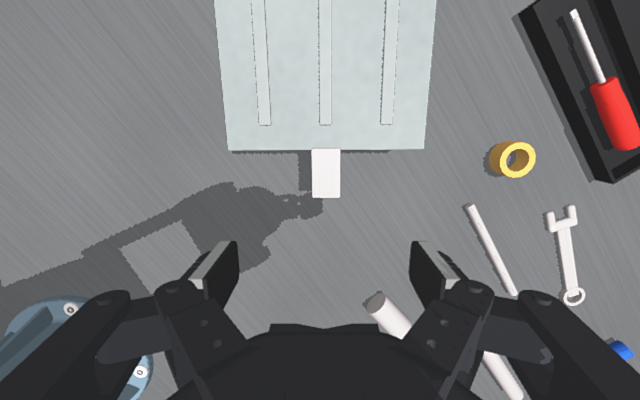

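The wrist view shows the lid's front edge along row 150 (columns 229–424) and the tab at (313–340, 150–197), nearly square to the tool.

Run:
```python
from h import *
c=pickle.load(open('w1.pkl','rb'));P=cloud(c);px=c['pixels'].astype(int)
m=((px.min(2)>215)&(px.max(2)-px.min(2)<25)).astype(np.uint8); m[:148]=0;m[202:]=0;m[:,:300]=0;m[:,352:]=0
r=cv2.minAreaRect(np.argwhere(m)[:,::-1].astype(np.float32));print(m.sum(),r)
z=np.median(P[...,2][m>0]);print('tab top z',z)
b=[ray(c,*p,z) for p in cv2.boxPoints(r)];print(np.round(b,4), np.linalg.norm(b[0]-b[1]),np.linalg.norm(b[1]-b[2]))
print('tab ctr',np.mean(b,0))
# lid front edge line + side edges via z mask
M=((P[...,2]>.07)&(P[...,2]<.095)).astype(np.uint8)
rows=[(u,np.max(np.where(M[:160,u])[0])) for u in list(range(240,300))+list(range(350,415))]
rows=np.array(rows,float);
vx,vy,x0,y0=cv2.fitLine(rows.astype(np.float32),cv2.DIST_HUBER,0,.01,.01).ravel();f=lambda u:y0+(u-x0)*vy/vx+.5
A=ray(c,240,f(240),.0805);B=ray(c,415,f(415),.0805);d=A-B;print('front',A,B,'yaw',np.degrees(np.arctan2(d[1],d[0]))-90)
l=[];rr=[]
for v in range(10,140,5):
    w=np.where(M[v,150:520])[0]+150;l.append(ray(c,w[0]-.5,v,.0805));rr.append(ray(c,w[-1]+.5,v,.0805))
for q in(l,rr):
    q=np.array(q);e=np.linalg.svd(q[:,:2]-q[:,:2].mean(0))[2][0];print('side yaw',np.degrees(np.arctan2(*(e*np.sign(e[0]))[::-1])))
print('lid z',np.median(P[20:130,240:410,2]),'width',np.linalg.norm(l[10]-rr[10]),'mid front',(A+B)/2,'midline',(l[0]+rr[0])/2,(l[-1]+rr[-1])/2)
# triangulate tab centre height: scene camera
S=pickle.load(open('s0.pkl','rb'));X=np.mean(b,0);print('proj tab in scene',proj(S,X),proj(pickle.load(open('d0.pkl','rb')),X))
```

```text
1355 ((325.4999694824219, 172.99998474121094), (47.99999237060547, 26.999996185302734), 90.0)
tab top z 0.08260503880816533
[[0.4985 0.0583 0.0826]
 [0.5206 0.0426 0.0826]
 [0.4921 0.0012 0.0826]
 [0.4689 0.0177 0.0826]] 0.027179525538345583 0.050185200001704525
tab ctr [0.49502689 0.02995812 0.08260504]
front [0.43772755 0.09917966 0.0805    ] [ 0.58322816 -0.00267458  0.0805    ] yaw 55.00697367301359
side yaw 54.863697483929045
side yaw 54.92931764474681
lid z 0.07990642810590406 width 0.19858964398391912 mid front [0.51047785 0.04825254 0.0805    ] midline [0.5807161  0.15156883 0.0805    ] [0.51708518 0.06184315 0.0805    ]
proj tab in scene (np.float64(393.17413995906753), np.float64(190.40540402357223)) (np.float64(272.29351050398975), np.float64(186.73316111080555))
```

Run:
```python
from h import *
a=np.radians(54.9);ex=np.array([np.cos(a),np.sin(a)]);ey=np.array([-ex[1],ex[0]]);c0=np.array([.562,.1225])
for n in('s0','d0','w1'):
    c=pickle.load(open(n+'.pkl','rb'));P=cloud(c).reshape(-1,3);q=P[(P[:,2]>.074)&(P[:,2]<.09)]
    X=(q[:,:2]-c0)@ex;Y=(q[:,:2]-c0)@ey
    k=(abs(Y)<60)&(abs(X)<.2)&(abs(Y)<.08)&(abs(Y)>.025);k2=abs(X)<.06
    print(n,'x',np.percentile(X[k],[1,99]),'y',np.percentile(Y[k2&(abs(Y)<.15)],[1,99]))
    q=P[(P[:,2]>.09)&(P[:,2]<.125)];X=(q[:,:2]-c0)@ex;Y=(q[:,:2]-c0)@ey;k=(abs(X)<.2)&(abs(Y)<.12)
    print('  lugs',k.sum(),np.percentile(X[k],[2,50,98]) if k.sum() else '')
```

```text
s0 x [-0.0889939   0.09366905] y [-0.09944171  0.09792789]
  lugs 150 [0.09898237 0.10707832 0.11168946]
d0 x [-0.09117292  0.09948923] y [-0.09699525  0.0987155 ]
  lugs 168 [0.09749157 0.10414288 0.11093487]
w1 x [-0.08883708  0.04177041] y [-0.09602379  0.099301  ]
  lugs 0
```

servo_tool([
  [[0.2, 0.1, 4, 0, -1], [0.6, 0.3, 8, -0.3, -1], [0.6, 0.3, 12, -0.3, -1], [0.6, 0.3, 15, -0.3, -1], [0.6, 0.3, 17, -0.3, -1]],
])

```text
time_s: 2.2
eef_pos: [0.4894, 0.029, 0.0837]
eef_rot: [-0.001, 0.886, 0.463, -0.002]
wrist_force: [0.1, -0.6, 0.0]
opening: 0.996
grasp_force: 0.0
```

servo_tool([
  [[0, 0, 0, 0, 0.5], [0, 0, 0, 0, 1], [0, 0, 0, 0, 1], [0, 0, 0, 0, 1], [0, 0, 0, 0, 1]],
])

```text
time_s: 2.7
eef_pos: [0.4941, 0.0267, 0.0884]
eef_rot: [0.002, 0.887, 0.462, 0.002]
wrist_force: [1.9, -2.7, 4.3]
opening: 0.332
grasp_force: 59.9
```

servo_tool([
  [[0.0, 0, -0.6, 0, 1], [0.1, 0, -1.6, 0, 1], [0.3, 0, -3.0, 0, 1], [0.55, 0, -4.4, 0, 1], [0.9, 0, -5.7, 0, 1]],
])

```text
time_s: 3.2
eef_pos: [0.4995, 0.0345, 0.1451]
eef_rot: [0.002, 0.887, 0.462, 0.003]
wrist_force: [13.1, 0.8, -8.4]
opening: 0.33
grasp_force: 59.7
```

servo_tool([
  [[0.5, 0, -1.4, 0, 1], [1.1, 0, -2.8, 0, 1], [1.75, 0, -4.1, 0, 1], [2.5, 0, -5.35, 0, 1], [3.35, 0, -6.55, 0, 1]],
])

```text
time_s: 3.7
eef_pos: [0.5187, 0.0618, 0.21]
eef_rot: [0.002, 0.887, 0.462, 0.003]
wrist_force: [15.5, -1.5, -11.7]
opening: 0.334
grasp_force: 60.1
```

servo_tool([
  [[0.9, 0, -1.1, 0, 1], [1.9, 0, -2.2, 0, 1], [3.0, 0, -3.2, 0, 1], [4.15, 0, -4.1, 0, 1], [5.35, 0, -4.95, 0, 1]],
])

```text
time_s: 4.2
eef_pos: [0.5489, 0.1048, 0.2585]
eef_rot: [0.002, 0.887, 0.462, 0.001]
wrist_force: [15.1, -7.3, -13.3]
opening: 0.337
grasp_force: 60.2
```

servo_tool([
  [[1.25, 0, -0.75, 0, 1], [2.55, 0, -1.4, 0, 1], [3.9, 0, -1.95, 0, 1], [5.3, 0, -2.4, 0, 1], [6.7, 0, -2.8, 0, 1]],
])

```text
time_s: 4.7
eef_pos: [0.5868, 0.1589, 0.286]
eef_rot: [0.003, 0.887, 0.462, 0.0]
wrist_force: [12.9, -8.3, -12.8]
opening: 0.331
grasp_force: 60.3
```

servo_tool([
  [[1.4, 0, -0.25, 0, 1], [2.8, 0, -0.45, 0, 1], [4.2, 0, -0.5, 0, 1], [5.5, 0, -0.5, 0, 1], [6.5, 0, -0.4, 0, 1]],
])

```text
time_s: 5.2
eef_pos: [0.6241, 0.2118, 0.2904]
eef_rot: [0.003, 0.887, 0.462, 0.0]
wrist_force: [7.8, -9.1, -7.2]
opening: 0.331
grasp_force: 59.7
```

servo_tool([
  [[0.9, 0, 0.1, 0, 1], [1.7, 0, 0.2, 0, 1], [2.4, 0, 0.35, 0, 1], [2.8, 0, 0.45, 0, 1], [2.8, 0, 0.45, 0, 1]],
])

```text
time_s: 5.7
eef_pos: [0.6405, 0.2351, 0.2866]
eef_rot: [0.003, 0.887, 0.462, 0.001]
wrist_force: [8.8, -7.3, -0.1]
opening: 0.329
grasp_force: 59.0
```

servo_tool([
  [[0, 0, 0, 0, -1], [0, 0, 0, 0, -1], [0, 0, 0, 0, -1], [0, 0, 0, 0, -1], [0, 0, -3, 0, -1]],
])

```text
time_s: 6.2
eef_pos: [0.6359, 0.2372, 0.3108]
eef_rot: [-0.002, 0.887, 0.463, -0.005]
wrist_force: [0.6, 0.1, -0.2]
opening: 0.999
grasp_force: 0.0
```

servo_tool([
  [[0, 0, -3, 0, -1], [-4, 0, -4, 0, -1], [-8.5, 0, -4, 0, -1], [-13, 0, -4, 0, -1], [-17.5, 0, -3, 0, -1]],
])

```text
time_s: 6.7
eef_pos: [0.5374, 0.0931, 0.3473]
eef_rot: [0.001, 0.886, 0.463, 0.001]
wrist_force: [0.7, -1.2, 0.1]
opening: 0.995
grasp_force: 0.0
```

servo_tool([
  [[0, 0, 0, 0, -1], [0, 0, 0, 0, -1]],
])

```text
time_s: 6.9
eef_pos: [0.5377, 0.0934, 0.3461]
eef_rot: [-0.0, 0.887, 0.462, 0.0]
wrist_force: [-0.9, -0.2, 0.5]
opening: 0.998
grasp_force: 0.0
```

Run:
```python
from h import *
o=ctrl.get_obs();R=Rq(o['eef_rot']);print(o['eef_pos'],np.degrees(np.arctan2(R[1,0],R[0,0])),o['q'])
c=shot('wrist','w2');s=shot('scene','s2');d=shot('side','d2')
cv2.imwrite('pics/c2.png',np.vstack([c['pixels'],np.hstack([s['pixels'][100:300,330:530],d['pixels'][60:260,180:380],d['pixels'][200:400,330:570]])])[:,:,::-1])
```

```text
[0.53770083 0.09341672 0.34608524] 54.99656848230647 [-4.57632716e-02  5.27930870e-02  1.56780086e+00  3.99544788e-04
  1.52053981e+00  5.65141929e-01]
```

View pics/c2.png

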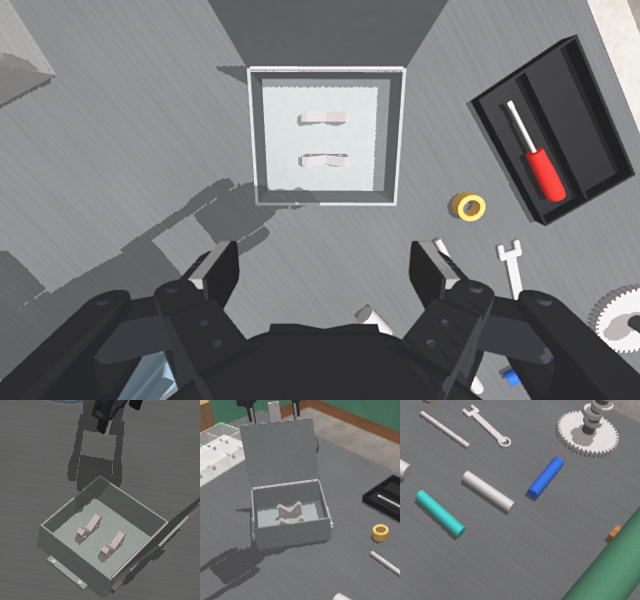

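The lid is open and leaning back. In the wrist view the vee blocks are at (324,117) and (325,160), with the rim corners at (250,68), (404,68), (256,205) and (398,205).

Run:
```python
from h import *
a=np.radians(54.9);ex=np.array([np.cos(a),np.sin(a)]);ey=np.array([-ex[1],ex[0]]);c0=np.array([.562,.1225])
loc=lambda P:np.c_[(P[:,:2]-c0)@ex,(P[:,:2]-c0)@ey,P[:,2]]
for n in('w2','s2','d2'):
    c=pickle.load(open(n+'.pkl','rb'));L=loc(cloud(c).reshape(-1,3))
    k=(abs(L[:,0])<.06)&(abs(L[:,1])<.06)&(L[:,2]>.02)&(L[:,2]<.06)
    for s in(-1,1):
        q=L[k&(s*L[:,0]>0)]; t=q[q[:,2]>.028]
        print(n,s,len(q),'x',np.percentile(t[:,0],[3,50,97]).round(4),'y',np.percentile(t[:,1],[2,50,98]).round(4),'z',np.percentile(q[:,2],[2,50,98]).round(4))
    k=(abs(L[:,0])<.11)&(abs(L[:,1])<.11)&(L[:,2]>.07)&(L[:,2]<.082);q=L[k];print('  rim x',np.percentile(q[:,0],[2,98]),'y',np.percentile(q[:,1],[2,98]),np.median(q[:,2]))
# colour of blocks from wrist
c=pickle.load(open('w2.pkl','rb'));hsv=cv2.cvtColor(c['pixels'],cv2.COLOR_RGB2HSV);print(hsv[117,324],hsv[160,325],hsv[140,324])
m=((hsv[...,0]<20)|(hsv[...,0]>165))&(hsv[...,1]>8)&(hsv[...,2]>90);m=m.astype(np.uint8);m[:90]=0;m[185:]=0;m[:,:265]=0;m[:,375:]=0
n_,l,st,ce=cv2.connectedComponentsWithStats(m)
for i in range(1,n_):
    if st[i,4]>100: print(st[i],ce[i],loc(ray(c,*ce[i],.045)[None]))
```

```text
w2 -1 512 x [-0.0391 -0.032  -0.0257] y [-0.0332  0.0082  0.0361] z [0.0216 0.0374 0.0483]
w2 1 502 x [0.0248 0.0316 0.0373] y [-0.033   0.0082  0.0365] z [0.0223 0.0389 0.0479]
  rim x [-0.09028221  0.09133597] y [-0.09791447  0.10111381] 0.07444246787285433
s2 -1 270 x [-0.0398 -0.0314 -0.0258] y [-0.0335  0.0083  0.0301] z [0.0211 0.0357 0.0495]
s2 1 271 x [0.0239 0.0319 0.0382] y [-0.0339  0.0098  0.0333] z [0.0207 0.0359 0.0498]
  rim x [-0.09089295  0.09021553] y [-0.10032339  0.10098604] 0.07513692799970506
d2 -1 95 x [-0.0408 -0.0343 -0.0239] y [-0.0315 -0.0061  0.0341] z [0.0298 0.0415 0.0493]
d2 1 187 x [0.0221 0.0265 0.0394] y [-0.0318  0.0051  0.0345] z [0.0205 0.0338 0.0496]
  rim x [-0.09187769  0.09463956] y [-0.09818193  0.10020204] 0.07514983798614006
[  0   4 235] [174   5 233] [ 94   8 227]
[304 154  44   4 106] [325.61320755 155.12264151] [[-0.02318334  0.00139082  0.045     ]]
```

servo_tool([
  [[-4, 2.7, 0, -7, -1], [-8, 5.4, 0, -14, -1], [-12, 8.1, 0, -21, -1], [-16, 10.8, 0, -28, -1], [-20, 13.5, 0, -35, -1]],
])

```text
time_s: 7.55
eef_pos: [0.5352, -0.1485, 0.3462]
eef_rot: [0.0, 0.704, 0.71, 0.0]
wrist_force: [0.7, 0.1, 0.3]
opening: 1.0
grasp_force: 0.0
```

servo_tool([
  [[-4.5, -0.1, 1, 0, -1], [-9, -0.3, 3, 0, -1], [-13.5, -0.4, 5, 0, -1], [-18, -0.6, 7, 0, -1], [-22, -0.7, 9, 0, -1]],
])

```text
time_s: 8.05
eef_pos: [0.5286, -0.3692, 0.2549]
eef_rot: [0.0, 0.706, 0.708, 0.0]
wrist_force: [0.3, 0.4, 0.2]
opening: 0.997
grasp_force: 0.0
```

servo_tool([
  [[-4, 0, 0.5, 0, -1], [-6.5, 0, 0.5, 0, -1], [-6.5, 0, 0.5, 0, -1], [-6.5, 0, 0.5, 0, -1]],
])

```text
time_s: 8.45
eef_pos: [0.5286, -0.4321, 0.2502]
eef_rot: [-0.0, 0.706, 0.708, 0.0]
wrist_force: [-0.4, -0.8, 0.5]
opening: 1.003
grasp_force: 0.0
```

Run:
```python
from h import *
o=ctrl.get_obs();R=Rq(o['eef_rot']);print(o['eef_pos'],np.degrees(np.arctan2(R[1,0],R[0,0])))
c=shot('wrist','w3')
```

```text
[ 0.52862038 -0.43212945  0.25020192] 90.10630207262444
```

View pics/w3.png

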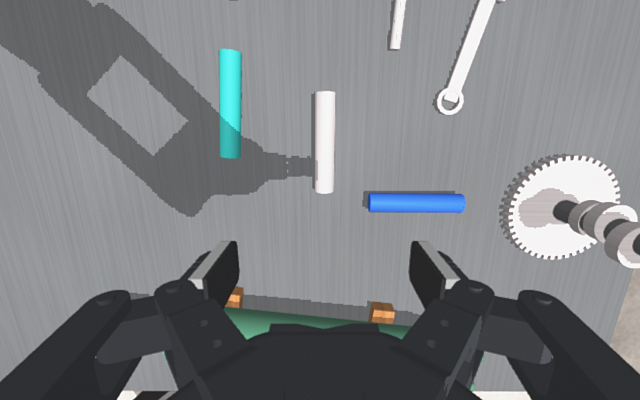

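The pin lies upright in the view at (316–334, 92–192). Turquoise is at (230,104) and blue at (416,203), so the fingers need a clearance check there.

Run:
```python
from h import *
c=pickle.load(open('w3.pkl','rb'));hsv=cv2.cvtColor(c['pixels'],cv2.COLOR_RGB2HSV).astype(int);P=cloud(c)
H,Sx,V=hsv[...,0],hsv[...,1],hsv[...,2]
W=((Sx<30)&(V>190));W[:,:300]=0;W[:,350:]=0;W[230:]=0;W[:60]=0
for n,m in(('pin',W),('turq',(H>75)&(H<100)&(Sx>120)&(np.arange(400)[:,None]<230)),('blue',(H>100)&(H<130)&(Sx>120)&(np.arange(400)[:,None]<230))):
    r=cv2.minAreaRect(np.argwhere(m)[:,::-1].astype(np.float32))
    b=np.array([ray(c,*p,.0125) for p in cv2.boxPoints(r)]);q=P[m]
    e=max((b[1]-b[0],b[2]-b[1]),key=np.linalg.norm)
    print(n,m.sum(),r,'ctr',b.mean(0).round(4),'len',np.linalg.norm(b[1]-b[0]),np.linalg.norm(b[2]-b[1]),'dir',np.degrees(np.arctan2(e[1],e[0])),'top',np.percentile(q[:,2],[50,95]),'x',b[:,0].min(),b[:,0].max(),'y',b[:,1].min(),b[:,1].max())
```

```text
pin 1830 ((325.0, 142.0), (102.0, 18.0), 90.0) ctr [ 0.5294 -0.3957  0.0125] len 0.02100117719597206 0.12307201105096038 dir -89.30961061361029 top [0.02244024 0.02449086] x 0.5181212944299303 0.5411805842694097 y -0.45728568516818335 -0.33416640807078024
turq 2308 ((230.0, 103.5), (109.0, 22.0), 90.0) ctr [ 0.4169 -0.3513  0.0125] len 0.02475584727092595 0.12307883803102826 dir -94.25160894716429 top [0.02208154 0.02449982] x 0.39811743935845945 0.4345058783646246 y -0.4127221797443607 -0.2899150556116199
blue 1819 ((416.4661865234375, 202.39227294921875), (97.14522552490234, 18.87198829650879), 1.023030161857605) ctr [ 0.648  -0.4696  0.0125] len 0.025421717618312835 0.12465815415246781 dir -0.9164943225307459 top [0.02212085 0.02449715] x 0.5847750982376937 0.7123933947813959 y -0.48340765160982135 -0.4559194365914129
```

servo_tool([
  [[1.5, 0, 4, 0, -1], [3, 0, 8.5, 0, -1], [3.7, 0, 13, 0, -1], [3.7, 0, 17, 0, -1], [3.7, 0, 19.5, 0, -1]],
])

```text
time_s: 9.0
eef_pos: [0.5274, -0.3917, 0.0527]
eef_rot: [-0.002, 0.706, 0.709, 0.0]
wrist_force: [0.5, -0.1, -0.3]
opening: 0.999
grasp_force: 0.0
```

servo_tool([
  [[0, 0, 1, 0, -0.6], [0, 0, 1.8, 0, -0.3], [0, 0, 2.5, 0, -0.3], [0, 0, 2.5, 0, -0.2], [0, 0, 2.5, 0, -0.2]],
])

```text
time_s: 9.5
eef_pos: [0.5284, -0.396, 0.0321]
eef_rot: [0.001, 0.707, 0.708, -0.0]
wrist_force: [-0.9, 0.1, -0.8]
opening: 0.598
grasp_force: 0.0
```

servo_tool([
  [[0, 0, 0.3, 0, 0], [0, 0, 0.3, 0, 0.2], [0, 0, 0.3, 0, 0.4], [0, 0, 0.3, 0, 1], [0, 0, 0.3, 0, 1]],
])

```text
time_s: 10.0
eef_pos: [0.5279, -0.3957, 0.0284]
eef_rot: [0.0, 0.707, 0.708, -0.0]
wrist_force: [-0.6, 1.2, 4.8]
opening: 0.267
grasp_force: 58.9
```

servo_tool([
  [[0, 0, 0, 0, 1], [0, 0, 0, 0, 1], [0, 0, -1, 0, 1], [0, 0, -3, 0, 1], [0, 0, -6, 0, 1]],
])

```text
time_s: 10.5
eef_pos: [0.5258, -0.3934, 0.0852]
eef_rot: [-0.003, 0.707, 0.708, 0.0]
wrist_force: [0.1, -0.2, -5.3]
opening: 0.272
grasp_force: 59.4
```

servo_tool([
  [[2, 0, -4.5, 0, 1], [5, 0.3, -9, 0, 1], [8.5, 0.5, -13, 0, 1], [12.5, 0.7, -16, 0, 1], [16.5, 1, -16, 0, 1]],
])

```text
time_s: 11.0
eef_pos: [0.5388, -0.2307, 0.2525]
eef_rot: [0.004, 0.707, 0.707, 0.001]
wrist_force: [1.9, 0.2, -4.9]
opening: 0.269
grasp_force: 59.9
```

servo_tool([
  [[4, 0.3, 0, 3, 1], [8, 0.5, 0, 6, 1], [12, 0.8, 0, 9, 1], [16, 1, 0, 12, 1], [20, 1.2, 0, 15, 1]],
])

```text
time_s: 11.5
eef_pos: [0.5481, -0.0285, 0.247]
eef_rot: [-0.001, 0.794, 0.608, -0.001]
wrist_force: [0.9, -1.2, -5.4]
opening: 0.265
grasp_force: 59.8
```

servo_tool([
  [[4, -0.7, 0, 5, 1], [8, -1.4, 0, 10, 1], [11.5, -2, 0, 15, 1], [14, -2.5, 0, 18, 1], [15, -2.7, 0, 20, 1]],
])

```text
time_s: 12.0
eef_pos: [0.5605, 0.1243, 0.2468]
eef_rot: [-0.001, 0.886, 0.463, -0.001]
wrist_force: [0.3, -1.2, -4.7]
opening: 0.263
grasp_force: 59.7
```

servo_tool([
  [[0, 0, 0, 0, 1], [0, 0, 0, 0, 1]],
])

```text
time_s: 12.2
eef_pos: [0.5611, 0.1213, 0.2471]
eef_rot: [-0.0, 0.886, 0.463, -0.001]
wrist_force: [-0.3, 0.0, -4.0]
opening: 0.267
grasp_force: 59.7
```

Run:
```python
from h import *
o=ctrl.get_obs();R=Rq(o['eef_rot']);print(o['eef_pos'],np.degrees(np.arctan2(R[1,0],R[0,0])),R[2])
s=shot('scene','s4');d=shot('side','d4');w=shot('wrist','w4')
cv2.imwrite('pics/c4.png',np.vstack([w['pixels'],np.hstack([s['pixels'][100:300,320:640],d['pixels'][20:220,130:450]])])[:,:,::-1])
a=np.radians(54.9);ex=np.array([np.cos(a),np.sin(a)]);ey=np.array([-ex[1],ex[0]]);c0=np.array([.561,.123])
for c in(s,d,w):
    P=cloud(c);q=P.reshape(-1,3);L=np.c_[(q[:,:2]-c0)@ex,(q[:,:2]-c0)@ey,q[:,2]]
    pxl=c['pixels'].reshape(-1,3).astype(int)
    k=(abs(L[:,0])<.08)&(abs(L[:,1])<.02)&(L[:,2]>.205)&(L[:,2]<.26)&(pxl.min(1)>80)
    l=L[k]
    for lo in(-.07,-.055,-.03,.02,.035,.055): 
        t=l[(l[:,0]>lo)&(l[:,0]<lo+.015)]
        if len(t): print(lo,len(t),np.percentile(t[:,2],[5,50,95]).round(4),np.percentile(t[:,1],[5,50,95]).round(4))
    print('x range',np.percentile(l[:,0],[1,99]))
```

```text
[0.56108312 0.12131718 0.24712945] 55.17527748216861 [-1.28728244e-03 -9.45731464e-04 -9.99998724e-01]
-0.07 44 [0.2304 0.2407 0.2452] [-0.0137 -0.0071  0.003 ]
-0.055 89 [0.2294 0.2401 0.2445] [-0.0135 -0.0098  0.0018]
-0.03 17 [0.2252 0.2326 0.2351] [-0.0135 -0.012  -0.0107]
0.02 110 [0.2304 0.2407 0.2447] [-0.0135 -0.0082  0.0047]
0.035 119 [0.2297 0.241  0.2448] [-0.0136 -0.0081  0.0049]
0.055 56 [0.2249 0.2356 0.2431] [-0.0132 -0.0043  0.0086]
x range [-0.06044668  0.05806851]
-0.07 85 [0.2231 0.2336 0.2425] [-0.011  -0.001   0.0093]
-0.055 32 [0.2366 0.2426 0.2442] [-0.0107 -0.0003  0.0097]
-0.03 38 [0.234  0.2424 0.2465] [-0.0119 -0.0003  0.011 ]
0.02 27 [0.2361 0.2422 0.2445] [-0.0112  0.0007  0.0092]
0.035 25 [0.2363 0.2419 0.2444] [-0.0105 -0.0026  0.0102]
0.055 6 [0.2381 0.2422 0.2441] [-0.0062 -0.0005  0.0087]
x range [-0.06339568  0.055337  ]
-0.055 8 [0.2323 0.2334 0.235 ] [-0.0123 -0.0006  0.0116]
-0.03 1177 [0.2356 0.2413 0.2431] [-0.011  -0.0003  0.01  ]
0.02 1603 [0.2353 0.2412 0.2431] [-0.0112 -0.0005  0.0101]
0.035 1747 [0.2353 0.2412 0.2433] [-0.0111 -0.0005  0.01  ]
0.055 579 [0.2289 0.2404 0.243 ] [-0.0109 -0.0004  0.0096]
x range [-0.03593724  0.05852704]
```

View pics/c4.png

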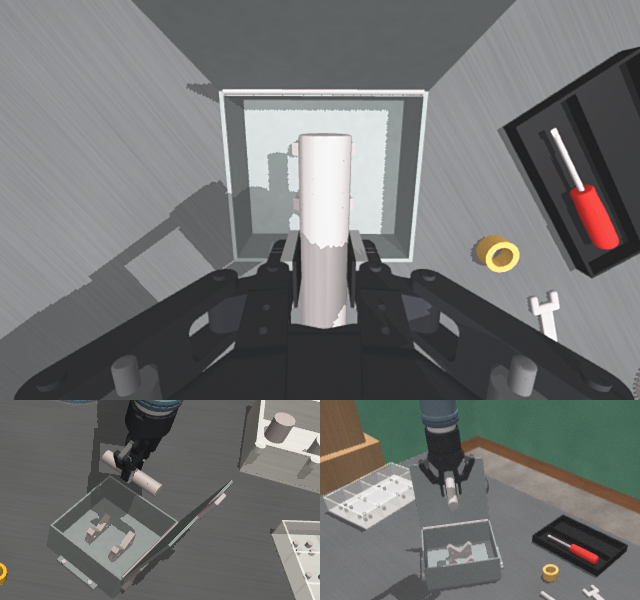

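The pin is held level, with its centre 15.5 mm below the TCP and about 1.5 mm short in case x. It lines up with the vees, so I'm lowering it.

servo_tool([
  [[0.15, -0.05, 3.5, 0.2, 1], [0.15, -0.05, 7, 0.2, 1], [0.15, -0.05, 10.5, 0.2, 1], [0.15, -0.05, 13.5, 0.2, 1], [0.15, -0.05, 16, 0.2, 1]],
])

```text
time_s: 12.85
eef_pos: [0.5615, 0.122, 0.0859]
eef_rot: [-0.0, 0.888, 0.46, -0.001]
wrist_force: [0.1, 0.2, -4.9]
opening: 0.267
grasp_force: 59.8
```

servo_tool([
  [[0, 0, 1, 0, 1], [0, 0, 1.8, 0, 1], [0, 0, 2.4, 0, 1], [0, 0, 2.7, 0, 1], [0, 0, 2.8, 0, 1]],
])

```text
time_s: 13.35
eef_pos: [0.5627, 0.123, 0.0605]
eef_rot: [0.0, 0.887, 0.461, 0.001]
wrist_force: [0.8, -0.6, -4.4]
opening: 0.269
grasp_force: 59.6
```

servo_tool([
  [[0, 0, 0, 0, 1], [0, 0, 0, 0, 1]],
])

```text
time_s: 13.55
eef_pos: [0.5626, 0.1231, 0.0605]
eef_rot: [0.0, 0.887, 0.461, 0.001]
wrist_force: [-0.3, -0.2, -4.6]
opening: 0.269
grasp_force: 59.6
```

servo_tool([
  [[-0.05, -0.1, 0.2, 0, 1], [-0.05, -0.1, 0.35, 0, 1], [-0.05, -0.1, 0.45, 0, 1], [-0.05, -0.1, 0.45, 0, 1]],
])

```text
time_s: 13.95
eef_pos: [0.5618, 0.123, 0.0558]
eef_rot: [0.0, 0.887, 0.461, 0.001]
wrist_force: [1.0, -1.6, -2.2]
opening: 0.264
grasp_force: 60.2
```

servo_tool([
  [[0, 0, 0.1, 0, 1], [0, 0, 0.15, 0, 1], [0, 0, 0.15, 0, 1]],
])

```text
time_s: 14.25
eef_pos: [0.5619, 0.123, 0.0555]
eef_rot: [0.001, 0.887, 0.461, 0.001]
wrist_force: [-2.8, -2.5, 8.7]
opening: 0.265
grasp_force: 61.3
```

Contact with the vees is confirmed. Releasing and rising now.

servo_tool([
  [[0, 0, 0, 0, 0.2], [0, 0, 0, 0, 0], [0, 0, 0, 0, -0.1], [0, 0, 0, 0, -0.2], [0, 0, 0, 0, -0.2]],
])

```text
time_s: 14.75
eef_pos: [0.561, 0.1233, 0.0537]
eef_rot: [-0.0, 0.887, 0.461, -0.0]
wrist_force: [0.2, 0.6, 0.0]
opening: 0.596
grasp_force: 0.0
```

servo_tool([
  [[0, 0, -1, 0, -0.2], [0, 0, -3, 0, -0.2], [0, 0, -6.5, 0, -0.2], [0, 0, -10.5, 0, -0.2], [-2, 0, -15, 0, -0.2]],
])

```text
time_s: 15.25
eef_pos: [0.5496, 0.1077, 0.2054]
eef_rot: [-0.0, 0.887, 0.462, 0.0]
wrist_force: [0.1, -0.1, 0.1]
opening: 0.6
grasp_force: 0.0
```

servo_tool([
  [[-4, 0, -4, 0, -0.2], [-8, 0, -8, 0, -0.2], [-12, 0, -10, 0, -0.2], [-15, 0, -10, 0, -0.2], [-15, 0, -10, 0, -0.2]],
])

```text
time_s: 15.75
eef_pos: [0.4622, -0.0185, 0.3062]
eef_rot: [0.002, 0.888, 0.459, 0.001]
wrist_force: [0.5, 0.4, 0.5]
opening: 0.6
grasp_force: 0.0
```

Run:
```python
from h import *
s=shot('scene','s5');d=shot('side','d5');w=shot('wrist','w5')
cv2.imwrite('pics/c5.png',np.vstack([w['pixels'],np.hstack([s['pixels'][130:330,140:520][:,::1],d['pixels'][80:280,150:410]])])[:,:,::-1])
a=np.radians(54.9);ex=np.array([np.cos(a),np.sin(a)]);ey=np.array([-ex[1],ex[0]]);c0=np.array([.561,.123])
for c in(s,d,w):
    q=cloud(c).reshape(-1,3);L=np.c_[(q[:,:2]-c0)@ex,(q[:,:2]-c0)@ey,q[:,2]]
    l=L[(abs(L[:,0])<.08)&(abs(L[:,1])<.02)&(L[:,2]>.035)&(L[:,2]<.07)]
    print('x',np.percentile(l[:,0],[1,99]))
    for lo in(-.055,-.01,.04):
        t=l[(l[:,0]>lo)&(l[:,0]<lo+.015)]
        if len(t): print(lo,len(t),'z',np.percentile(t[:,2],[50,95,99]).round(4),'y',np.percentile(t[:,1],[3,97]).round(4))
```

```text
x [-0.0587182   0.05984405]
-0.055 80 z [0.0491 0.0538 0.0542] y [-0.0139  0.0067]
-0.01 82 z [0.0496 0.0535 0.0545] y [-0.0137  0.007 ]
0.04 88 z [0.0494 0.0538 0.0553] y [-0.0137  0.0076]
x [-0.05385966  0.05780067]
-0.055 28 z [0.0511 0.0537 0.0543] y [-0.0108  0.01  ]
-0.01 34 z [0.0502 0.0529 0.0535] y [-0.0116  0.0113]
0.04 24 z [0.0506 0.0534 0.0537] y [-0.0111  0.0101]
x [-0.05934746  0.02852012]
-0.055 267 z [0.0492 0.0514 0.0521] y [-0.011   0.0122]
-0.01 286 z [0.0494 0.0517 0.0521] y [-0.0106  0.0117]
```

View pics/c5.png

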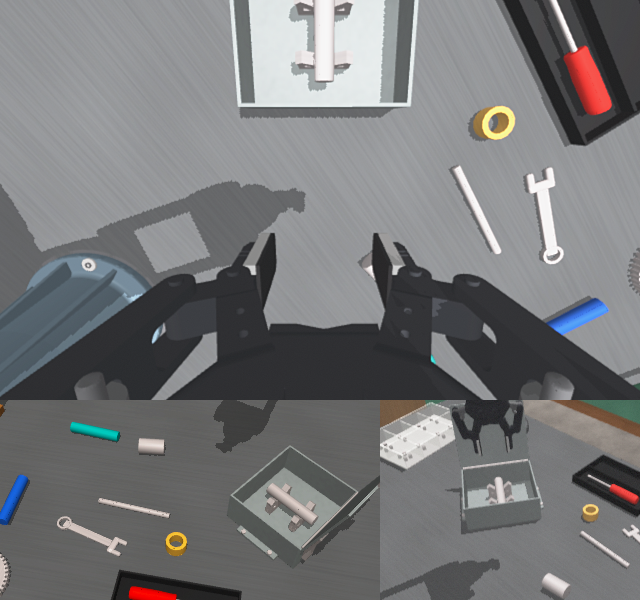

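The pin lies in both vees (wrist view, column 323). Its top is at about 52–54 mm along its whole length (52.2 mm expected) and its ends are at x ≈ ±59 mm. The lid is open and the other parts have not moved, so I'm handing in.

```bash
python3 -c "
from bench import ctrl
print(ctrl.hand_in())"
```

```text
the job is handed in; nothing more can be done
None
```

I swung the lid over onto its stop and left it open, laid the steel pin level across both vees with an end past each one, left the other parts where they were, and handed the job in at about 16 s.

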